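# Release the fat spice tins from the rocker-gate chute

### The arm

A 6-joint arm with a two-finger parallel gripper is mounted at the origin on the work surface. World frame = base frame: x ahead of the robot, y to its left, z up, the work surface at z = 0. Lengths are in m, angles in degrees, forces in N, time in s.
With the tool pointing down it reaches from about 0.25 to 0.725 m from the base axis. Payload 9.7 kg.
Tool frame: the origin (TCP) lies midway between the tips of the shut fingers; the grasp point (between the pads) lies 19 mm behind it (bot.pinch_z is the distance from the TCP to the grasp point, in m); z points along the fingers, y is the direction in which the jaws open and shut (so a half turn about z gives the same grasp; the last joint's range is limited). The gripper opens to 85 mm and grips with 20 to 120 N. Pads are 22 mm wide; open, the fingers measure 114 mm over their backs; the gripper's body (76 mm by 85 mm) begins 54 mm behind the grasp point. The pads swing forward as they close: fully open they stand 13 mm farther back than shut.
Start: joints at [68.755, 4.979, 10.078, 95.1, 0, 90], TCP at [0.199, 0.513, 0.195] pointing down, gripper open.
Joint ranges: [-179.16, 179.16], [-48.56, 103.87], [-65.8, 70.77], [-126.05, 130.52], [-82.76, 87.17], [-180, 180]. Speed limits (degrees/s): [127.2, 127.2, 147.25, 180, 180, 180].

### API

Orientations are given as [roll, pitch, yaw] about the fixed x, y, z axes, in that order (R = Rz(yaw) Ry(pitch) Rx(roll)).
In Python, from workcell import bot, imaging gives the robot as it stands.
- The arm moves only by the tool servo_tool, never from a script. Its argument "moves" is a list that holds one entry, the list of rows, each a list of 7 numbers: the turn, a rotation vector about the tool's x, y, z in rad, then the shift along the tool's x, y, z in cm, then the finger opening in cm, from 0 to 8.54. A call has 1 to 12 rows; each row shifts and turns the pose as measured when the row begins, along the tool's axes as they then stand; what a row does not reach is not made up. A row lasts 1/12 s, in which the tool goes at most 41.7 mm and 7.16 degrees, less where a joint would pass 70% of its speed; a pose out of reach is approached as far as the arm can. A call is refused whole if a number of a shift passes 4.17 or a number of a turn 0.125, either way. A call with a gripper value outside its range is refused whole. The fingers move at their own pace and stop on an object; "force" is the grip in N (left out, the last holds). Time passes only in rows, so rows that do not move let the fingers close. It gives the time, the measured TCP pose, the force and the opening at its end, in the units of the state.
- bot.get_obs(): the state, without advancing time (a new reading comes with each control period).
- imaging.camera(name): name is "side" or "top" or "wrist"; returns the picture (384x512x3 uint8, blue, green, red); there is no depth.
- imaging.calibration(name): a dict with "fx", "fy", "cx", "cy" (pixels), "camera_from_world" (4x4, takes a point from world to camera coordinates). Camera axes: x right, y down, z forward; pixel columns grow to the right and rows downward; lengths in m; the calibration is good to about 2 mm. A picture is of the moment at which its call begins: read the wrist's pose just before it. calibration takes no time and is no camera call; for the wrist camera it gives the pose at the moment of the call.
- bot.job_done(): hands the job in, once; it reports no verdict.
The state is a dict: "time": time; "q": joint angles; "qd": joint speeds; "joint_efforts": joint torques, N m; "ee_pos": TCP position; "tcp_rot": TCP orientation; "wrist_force": force on the tool from outside, world axes, zero at the start; "torque": the same for the moment, N m; "opening": finger opening in m.
Only numpy, scipy, OpenCV 4.12 (cv2) and the standard library are available. Lean on these libraries where they do the work, as an engineer would, in place of code of your own. Each camera call takes 0.05 s, during which the arm holds its last target.

### The job

At the kitchen pass two chutes hold spice tins: with the fingertips, press down the paddle of the rocking lever on the chute that holds the two fat tins, so that the gate on the lever's other end lifts, and keep it pressed until both fat tins have rolled out into the catch tray. Then let the lever come back so that the gate is shut again, and move clear. Do not touch or lift any tin, leave the slim tins' lever and gate shut, and leave everything else where it stands.

Things in the scene. Friction and masses are not known exactly. Their poses are not given: they have to be found in the camera images.
- chute_a: Fixed aluminium gravity chute with two fat (40 mm) tins lying across its lane against the gate. Origin on the table, under the lane; +x runs down the chute, z up. Open lane 64 mm wide, from x=-100 mm (floor 79 mm high, walls to 104 mm) down 10 degrees to x=145 mm (floor 36 mm high). Gate plate at x=120 mm, 28 mm tall. Lever post 155 mm high beside the lane at x=0, y=+60 mm. Catch tray x=152 to 288 mm, 81 mm wide, walls 50 mm high.
- chute_b: Fixed aluminium gravity chute with two slim (24 mm) tins lying across its lane against the gate. Origin on the table, under the lane; +x runs down the chute, z up. Open lane 64 mm wide, from x=-100 mm (floor 79 mm high, walls to 104 mm) down 10 degrees to x=145 mm (floor 36 mm high). Gate plate at x=120 mm, 28 mm tall. Lever post 155 mm high beside the lane at x=0, y=+60 mm. Catch tray x=152 to 288 mm, 81 mm wide, walls 50 mm high.
- rocker_a (a joint): Rocking lever of the chute with the fat tins, parallel to the lane; axle at x=0, y=60, z=150 mm in the chute's frame. Angle in rad: 0 = at rest, gate shut; grows as the paddle goes down and the gate lifts; stop at 0.42. A spring (about 2 N at the paddle at first, 4 N at the stop) returns it to 0. Fat tins pass from about 0.3; at the stop both roll out within 2 s.
- rocker_b (a joint): Rocking lever of the chute with the slim tins, parallel to the lane; axle at x=0, y=60, z=150 mm in the chute's frame. Angle in rad: 0 = at rest, gate shut; grows as the paddle goes down and the gate lifts; stop at 0.42. A spring (about 2 N at the paddle at first, 4 N at the stop) returns it to 0. Not to be worked.
- pad_a (a point): Black lever paddle of the chute with the fat tins, flat plate 52 (x) x 50 (y) x 8 mm; origin at the centre of its top face, z out of it, x down the chute. 150 mm up-chute of the axle; at rest level, 157 mm above the table; pressed to the stop 60 mm lower, 15 mm nearer the gate, tilted 24 degrees.
- pad_b (a point): Black lever paddle of the chute with the slim tins, flat plate 52 (x) x 50 (y) x 8 mm; origin at the centre of its top face, z out of it, x down the chute. 150 mm up-chute of the axle; at rest level, 157 mm above the table; pressed to the stop 60 mm lower, 15 mm nearer the gate, tilted 24 degrees.
- fat_1: Fat lidded spice tin, 40 mm diameter, 56 mm long, about 90 g, steel with brown paper band and black lid; lies across its chute and rolls. Origin at its centre, y along its axis.
- fat_2: Fat lidded spice tin, 40 mm diameter, 56 mm long, about 90 g, steel with brown paper band and black lid; lies across its chute and rolls. Origin at its centre, y along its axis.
- slim_1: Slim lidded spice tin, 24 mm diameter, 56 mm long, about 50 g, steel with brown paper band and black lid; lies across its chute and rolls. Origin at its centre, y along its axis.
- slim_2: Slim lidded spice tin, 24 mm diameter, 56 mm long, about 50 g, steel with brown paper band and black lid; lies across its chute and rolls. Origin at its centre, y along its axis.
- mill: Dark wooden pepper mill, 52 mm across, 120 mm high, between the chutes. Bystander; origin at the centre of its underside, z up.
- ramekin: White ceramic ramekin, 72 mm across, 40 mm high, between the chutes. Bystander; origin at the centre of its underside, z up.
- jar: Amber glass jar with steel lid, 56 mm across, 85 mm high, between the chutes. Bystander; origin at the centre of its underside, z up.
- spoon: Steel spoon 190 mm long lying flat, on the left of the table. Bystander; lies along its x.
- cup: Steel cup, 80 mm across, 90 mm high, in front of the mill, between the chutes. Bystander; origin at the centre of its underside, z up.
- bowl: Steel bowl, 130 mm across, 50 mm high, on the right of the table. Bystander; origin at the centre of its underside, z up.
- bottle: Green glass bottle, 54 mm across, 150 mm high, on the right of the table. Bystander; origin at the centre of its underside, z up.
Things that resemble listed ones, but are neither listed nor needed, are in the scene too. Leave any red look-alike of the slim_1 alone.

How it is judged (in metres and radians):
On the way:
1. the fingers press the paddle of the fat tins' lever down and its gate lifts (over 0.2 rad) (value of joint rocker_a above 0.2 rad and contact force between the fingers and rocker_a_c1 above 0.5 N), for 0.2 s.
At the end, for the whole second after the job is handed in: Both fat tins lie at rest (below 30 mm/s) inside the catch tray of their own chute, both levers are back at rest (below 0.05 rad, gates shut) and both slim tins are still in their lane behind their gate (x of fat_1 in the frame of chute_a between 0.15 and 0.29 m and y of fat_1 in the frame of chute_a between -0.045 and 0.045 m and z of each of fat_1, fat_2 in the frame of chute_a below 0.055 m and linear speed of each of fat_1, fat_2 below 0.03 m/s and x of fat_2 in the frame of chute_a between 0.15 and 0.29 m and y of fat_2 in the frame of chute_a between -0.045 and 0.045 m and x of each of slim_1, slim_2 in the frame of chute_b below 0.118 m and z of each of slim_1, slim_2 in the frame of chute_b above 0.04 m and value of joint each of rocker_a, rocker_b below 0.05 rad); the robot touches nothing.
It fails at once if the robot touches a tin (contact force between any of the fingers, the arm and fat_1 above 0.5 N or contact force between any of the fingers, the arm and fat_2 above 0.5 N or contact force between any of the fingers, the arm and slim_1 above 0.5 N or contact force between any of the fingers, the arm and slim_2 above 0.5 N).
It fails at once if a tin is lifted (its centre over 140 mm above the table) (height (world z) of any of fat_1, fat_2, slim_1, slim_2 above 0.14 m).
It fails at once if the lever of the slim tins' chute is worked (over 0.1 rad) (value of joint rocker_b above 0.1 rad).
It fails at once if a bystander is moved by more than 30 mm (distance of any of mill, ramekin, jar, spoon, cup, bowl, bottle from where it was at the start of the episode above 0.03 m).
It also fails if it takes over 42 s, if anything falls off the work surface, if the arm or the gripper's body presses on something with over 40 N, if the wrist force passes 120 N, or if a joint passes its speed limit or range.

## Working session

There is one attempt and no reset: what is moved stays moved. The work goes in short steps, Python scripts to look and compute and a tool call to move; the robot and the scene stay as the last step left them, time stands still between calls to the robot, and variables do not carry over. Pictures are saved under pics/ and viewed, and the job is handed in when it is done.

Besides the shell and the picture viewer there is one more tool, called in YAML: its name, and indented under it one key for each argument. servo_tool: Moves the arm, as the interface text tells. Its arguments: {"type":"object","properties":{"moves":{"type":"array","items":{"type":"array","items":{"type":"array","items":{"type":"number"}}}},"force":{"type":"number"}},"required":["moves"]}

```bash
mkdir -p pics; python3 - <<'E'
from workcell import bot, imaging
import cv2
for n in ("top","side"):
    cv2.imwrite(f"pics/{n}0.png",imaging.camera(n)); c=imaging.calibration(n); print(n,c)
o=bot.get_obs();print(o)
E
```

```text
top {'fx': 436.14947347569756, 'fy': 436.14947347569756, 'cx': 250.11326266855465, 'cy': 189.63501196290855, 'camera_from_world': array([[ 4.76396920e-03, -9.99987139e-01,  1.73957377e-03,
         1.62385574e-02],
       [-9.94204889e-01, -4.92323590e-03, -1.07389012e-01,
         6.32302515e-01],
       [ 1.07396195e-01, -1.21789481e-03, -9.94215557e-01,
         1.71111596e+00],
       [ 0.00000000e+00,  0.00000000e+00,  0.00000000e+00,
         1.00000000e+00]])}
side {'fx': 358.08183001238626, 'fy': 358.08183001238626, 'cx': 253.68084736803291, 'cy': 190.7576815032314, 'camera_from_world': array([[ 0.98805366, -0.15408264,  0.00291629, -0.58147702],
       [-0.11066409, -0.72254833, -0.68240558,  0.16240262],
       [ 0.10725402,  0.6739306 , -0.73096794,  1.19338313],
       [ 0.        ,  0.        ,  0.        ,  1.        ]])}
{'time': 0.1, 'q': array([6.87526827e+01, 5.00873018e+00, 1.00408644e+01, 9.51002926e+01,
       6.76328493e-04, 8.99987495e+01]), 'qd': array([ 0.12508765, -0.03337285,  0.09732973,  0.03354278, -0.03121588,
        0.03695792]), 'joint_efforts': array([ 4.96841676e-04, -5.21561337e+01,  4.65655267e+01,  1.60675828e-02,
        4.93019991e-05, -2.62252547e-05]), 'ee_pos': array([0.19922583, 0.51238983, 0.19476325]), 'tcp_rot': array([-1.79931842e+02, -6.77815634e-04,  1.58753932e+02]), 'wrist_force': array([ 0.14753543,  0.46581144, -0.45037586]), 'torque': array([0.02335892, 0.01400195, 0.03082477]), 'opening': 0.08552370342353087}
```

View pics/top0.png

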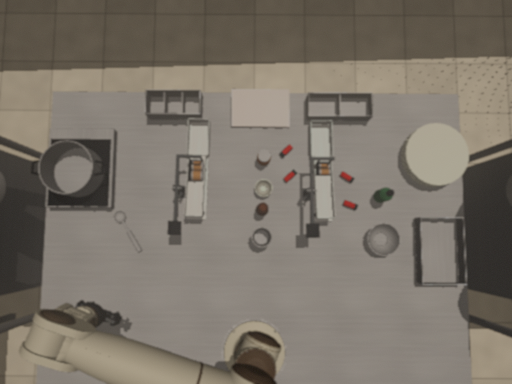

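View pics/side0.png

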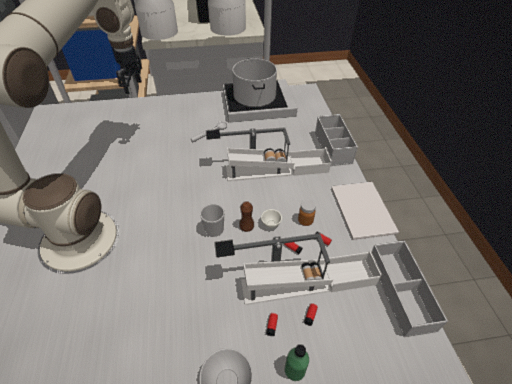

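```bash
python3 - <<'E'
import cv2,numpy as np
t=cv2.imread("pics/top0.png");s=cv2.imread("pics/side0.png")
a=cv2.resize(t[110:250,150:230],None,fx=4,fy=4,interpolation=cv2.INTER_CUBIC)
b=cv2.resize(t[110:250,280:360],None,fx=4,fy=4,interpolation=cv2.INTER_CUBIC)
cv2.imwrite("pics/t1.png",np.hstack([a,b]))
a=cv2.resize(s[115:185,190:340],None,fx=4,fy=4,interpolation=cv2.INTER_CUBIC)
b=cv2.resize(s[230:300,205:355],None,fx=4,fy=4,interpolation=cv2.INTER_CUBIC)
cv2.imwrite("pics/s1.png",np.vstack([a,b]))
E
```

```text
(no output)
```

View pics/t1.png

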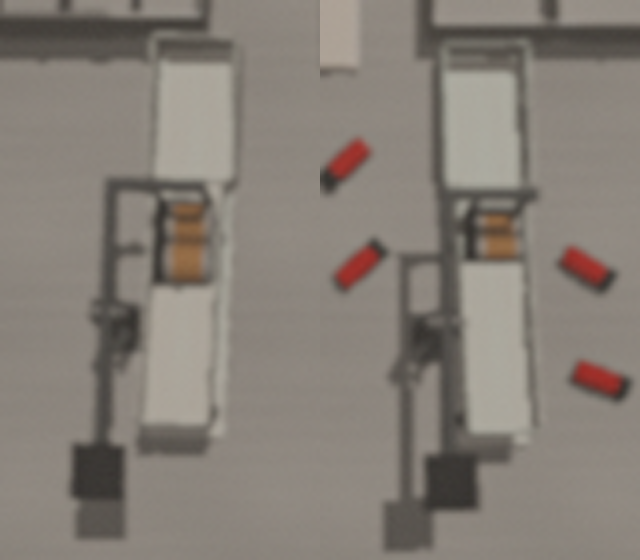

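View pics/s1.png

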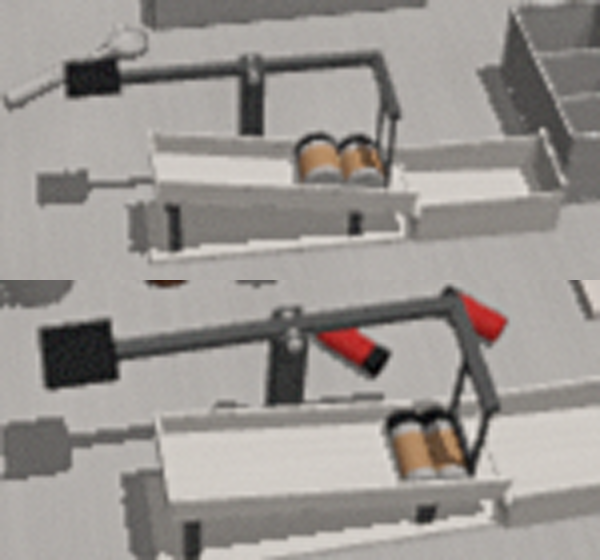

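```bash
cat > h.py <<'E'
from workcell import bot, imaging
import numpy as np
def ray(n,u,v,z):
    c=imaging.calibration(n);T=c["camera_from_world"];R=T[:3,:3];o=-R.T@T[:3,3]
    d=R.T@np.array([(u-c["cx"])/c["fx"],(v-c["cy"])/c["fy"],1]);return o+d*(z-o[2])/d[2]
def proj(n,p):
    c=imaging.calibration(n);q=c["camera_from_world"]@np.append(p,1);return c["fx"]*q[0]/q[2]+c["cx"],c["fy"]*q[1]/q[2]+c["cy"]
E
python3 - <<'E'
from h import *
import cv2
for n,w in(("top",(170,220,180,240)),("side",(200,120,225,150))):
    im=cv2.imread(f"pics/{n}0.png").max(2).astype(int);x0,y0,x1,y1=w
    print(im[y0:y1:1,x0:x1])
    m=im[y0:y1,x0:x1]<(70 if n=="top" else 50);ys,xs=np.nonzero(m);print(n,xs.mean()+x0,ys.mean()+y0,m.sum())
    print(ray(n,xs.mean()+x0,ys.mean()+y0,.157))
for z,u,v in((.157,174.5,228),(.157,150+105/4,110+400/4),(.157,150+112/4,110+195/4),(.08,150+152/4,110+42/4),(.08,150+235/4,110+42/4)): print(ray("top",u,v,z))
E
```

```text
[[119 118 110  91  74  70  76  99 122 133]
 [ 84  87  79  70  63  61  64  77  91  99]
 [ 60  61  61  58  59  60  58  61  64  65]
 [ 57  58  59  58  59  60  60  57  57  58]
 [ 57  58  58  59  60  60  59  57  57  58]
 [ 56  56  57  59  60  59  59  59  59  60]
 [ 55  59  59  60  58  58  58  59  58  59]
 [ 58  57  60  59  59  60  60  60  58  59]
 [ 58  58  59  58  58  58  59  57  58  62]
 [ 58  59  59  58  59  59  60  60  60  59]
 [ 55  59  58  59  57  61  60  59  57  64]
 [ 56  58  58  59  58  59  60  59  59  62]
 [ 56  58  57  59  60  58  59  58  57  60]
 [ 58  59  58  60  58  58  58  59  59  60]
 [ 71  69  67  67  68  68  68  68  67  67]
 [ 93  85  84  83  83  82  83  83  83  82]
 [ 99  90  90  91  89  91  90  89  90  89]
 [ 94  88  90  91  90  89  91  90  89  89]
 [ 90  90  90  89  90  90  89  91  89  88]
 [ 90  88  90  90  91  89  89  89  89  89]]
top 174.54545454545453 227.79545454545453 132
[0.47624149 0.29700877 0.157     ]
[[176 176 176 175 178 177 176 175 177 176 180 177 178 177 175 174 177 177
  174 178 176 173 175 177 177]
 [175 176 176 178 176 176 175 178 179 177 175 176 176
[... 2548 characters left out ...]
79 178 177 175 174 176]
 [174 177 177 177 178 180 177 179 180 177 180 179 178 179 180 179 181 179
  177 179 179 178 174 174 174]
 [177 177 176 177 180 180 180 180 183 181 178 181 180 177 180 179 178 178
  180 179 178 179 177 175 176]
 [175 175 177 179 177 178 179 179 182 180 184 180 182 181 181 181 179 180
  177 177 178 178 178 176 177]
 [177 175 176 180 179 178 179 180 182 183 182 180 179 179 178 182 178 181
  178 178 178 179 177 177 175]]
side 212.82828282828282 134.05050505050505 99
[0.48052012 0.29402126 0.157     ]
[0.47549042 0.29715853 0.157     ]
[0.54183495 0.29223941 0.157     ]
[0.7339399  0.29009478 0.157     ]
[0.90154369 0.26677623 0.08      ]
[0.90197407 0.18457713 0.08      ]
```

servo_tool:
  moves:
    - [[0,0,-0.12,0,0,0,0],[0,0,-0.12,0,0,0,0],[0,0,-0.12,0,0,0,0],[0,0,0,-2,-1.6,0,0],[0,0,0,-2.5,-2,0,0],[0,0,0,-2.5,-2,0,0],[0,0,0,-2.5,-2,0,0],[0,0,0,-2.5,-2,0,0],[0,0,0,-2.5,-2,0,0],[0,0,0,-2.5,-2,0,0],[0,0,0,-2.5,-2,0,0],[0,0,0,0,0,0,0]]

```text
time: 1.1
ee_pos: [0.4008, 0.3506, 0.189]
tcp_rot: [-179.5, -0.3, -179.2]
wrist_force: [0.5, -0.5, -0.5]
opening: -0.0
```

servo_tool:
  moves:
    - [[0,0,0,-2,-1.5,-0.3,0],[0,0,0,-2,-1.5,-0.2,0],[0,0,0,-1.5,-1.5,0,0],[0,0,0,-1,-0.8,0,0],[0,0,0,0,0,0,0],[0,0,0,0,0,0,0]]

```text
time: 1.6
ee_pos: [0.4691, 0.2949, 0.1918]
tcp_rot: [-179.4, -0.6, -179.4]
wrist_force: [0.1, -0.3, -0.6]
opening: -0.0
```

```bash
python3 - <<'E'
from h import *
import cv2
print(bot.get_obs()["ee_pos"])
for n,w in(("side",(170,90,330,190)),("wrist",None)):
    im=imaging.camera(n)
    if w: im=cv2.resize(im[w[1]:w[3],w[0]:w[2]],None,fx=4.5,fy=4.5,interpolation=cv2.INTER_CUBIC)
    cv2.imwrite(f"pics/{n}2.png",im)
E
```

```text
[0.46909843 0.29492835 0.19176406]
```

View pics/side2.png

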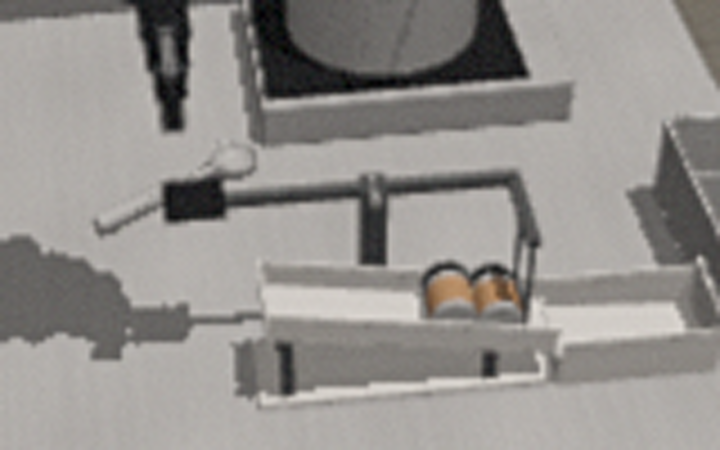

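View pics/wrist2.png

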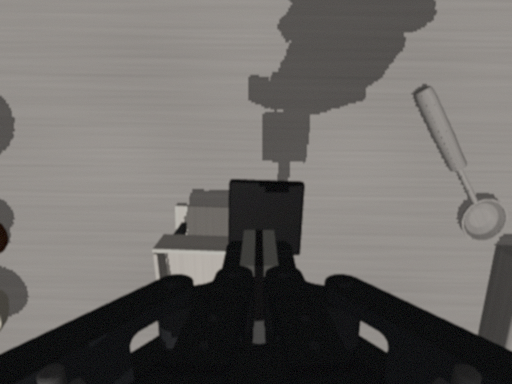

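servo_tool:
  moves:
    - [[0,0,0,-0.1,0,1,0],[0,0,0,-0.1,0,1,0],[0,0,0,-0.1,0,1,0],[0,0,0,0,0,1,0],[0,0,0,-0.1,0,1,0],[0,0,0,-0.1,0,1,0]]

```text
time: 2.2
ee_pos: [0.4709, 0.298, 0.1271]
tcp_rot: [-179.5, -0.5, -179.0]
wrist_force: [-0.2, -0.2, -0.1]
opening: -0.0002
```

```bash
python3 - <<'E'
from h import *
import cv2
o=bot.get_obs();print(o["ee_pos"],o["wrist_force"])
for n,w in(("side",(170,90,330,190)),("wrist",None)):
    im=imaging.camera(n)
    if w: im=cv2.resize(im[w[1]:w[3],w[0]:w[2]],None,fx=4.5,fy=4.5,interpolation=cv2.INTER_CUBIC)
    cv2.imwrite(f"pics/{n}3.png",im)
u,v=proj("side",o["ee_pos"]);print((u-170)*4.5,(v-90)*4.5)
E
```

```text
[0.4709411  0.29799177 0.12708192] [-0.2484118  -0.19461851 -0.07521279]
183.81048821545744 224.84658931136212
```

View pics/side3.png

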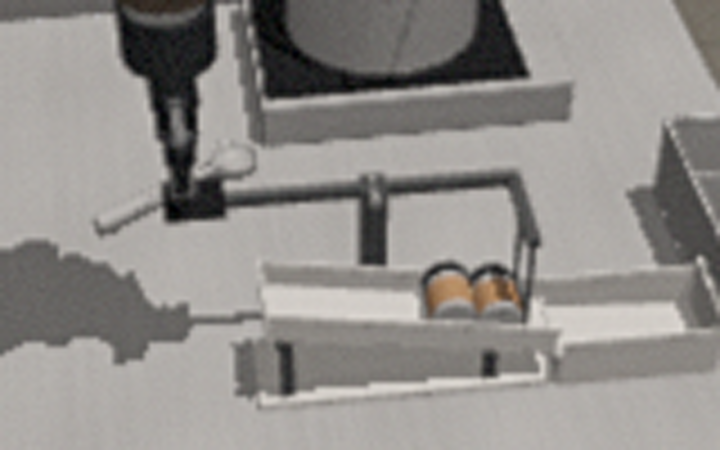

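View pics/wrist3.png

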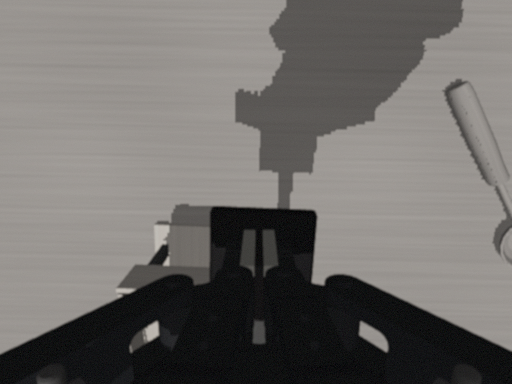

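```bash
python3 - <<'E'
from h import *
import cv2
cv2.imwrite("pics/top3.png",cv2.resize(imaging.camera("top")[110:260,140:260],None,fx=4,fy=4,interpolation=cv2.INTER_CUBIC))
o=bot.get_obs();print(o)
S=lambda p:tuple((np.array(proj("side",p))-[170,90])*4.5)
print("tip old",S([.4691,.2949,.1918]),"pad",S([.478,.296,.157]),"tip+35",S([.471,.298,.160]))
print("wrist tip",proj("wrist",o["ee_pos"]),"pad corners",[proj("wrist",[x,y,.157]) for x,y in((.452,.271),(.452,.321))])
print("top tip",(np.array(proj("top",o["ee_pos"]))-[140,110])*4)
E
```

```text
{'time': 2.35, 'q': array([32.41597904,  5.92782362,  3.55974558, 88.41359617, -0.19988362,
       31.47000391]), 'qd': array([-0.13146248, -0.62048512,  2.08746706,  0.99940022,  0.04166723,
        0.05818872]), 'joint_efforts': array([ 7.42839254e-02, -5.23185074e+01,  4.54341280e+01, -1.82160409e-01,
       -8.95577628e-03, -6.98293559e-03]), 'ee_pos': array([0.47071317, 0.2975817 , 0.12733176]), 'tcp_rot': array([-179.42143305,   -0.56234916, -179.05550068]), 'wrist_force': array([-0.33490898, -0.19878332,  0.08758162]), 'torque': array([ 0.02141897, -0.03478605, -0.02160439]), 'opening': -3.9048658130424625e-05}
tip old (np.float64(175.0427192526028), np.float64(164.51173599437536)) pad (np.float64(189.48652692307454), np.float64(197.0363912753598)) tip+35 (np.float64(180.50471226728666), np.float64(193.43014785919243))
wrist tip (np.float64(257.57377017636827), np.float64(219.96911232842078)) pad corners [(np.float64(199.94510375628334), np.float64(202.05973750281254)), (np.float64(308.0047839239884), np.float64(204.036415381685))]
top tip [142.83144975 477.74602323]
```

View pics/top3.png

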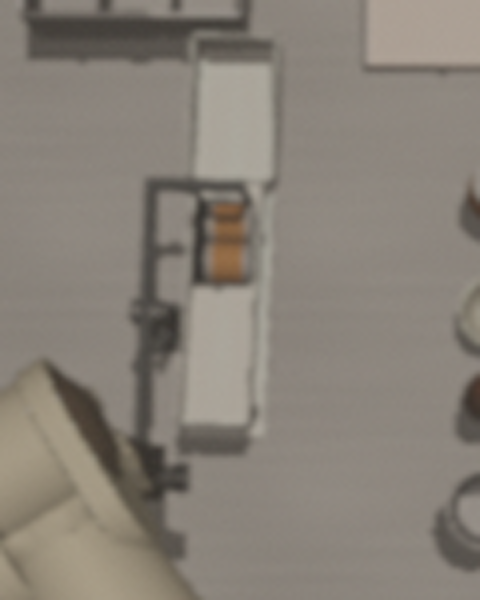

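```bash
python3 - <<'E'
from h import *
import cv2
print(bot.pinch_z,[a for a in dir(bot) if a[0]!='_'])
o=bot.get_obs();p=o["ee_pos"]
for dz in(0,.01,.02,.033,.05): print(dz,proj("wrist",p+[0,0,dz]))
c=imaging.calibration("wrist");T=c["camera_from_world"];print(c["fx"],-T[:3,:3].T@T[:3,3],T[:3,:3])
im=imaging.camera("wrist")[190:350,170:350];im=np.clip(im.astype(float)*3,0,255).astype(np.uint8)
cv2.imwrite("pics/w4.png",cv2.resize(im,None,fx=3.7,fy=3.7))
E
```

```text
0.0187 ['PlanningError', 'get_obs', 'job_done', 'pinch_z']
0 (np.float64(257.57377017636827), np.float64(219.96911232842078))
0.01 (np.float64(257.3257075061891), np.float64(226.23591161562965))
0.02 (np.float64(257.0494101067241), np.float64(233.21600396396275))
0.033 (np.float64(256.6394518073811), np.float64(243.57276734255726))
0.05 (np.float64(255.9929793222693), np.float64(259.9045810167867))
337.258509336111 [0.40741381 0.29898682 0.30659128] [[-0.0160218   0.99981925 -0.01023542]
 [ 0.96773315  0.01808054  0.25132776]
 [ 0.25146739 -0.00587843 -0.96784792]]
```

View pics/w4.png

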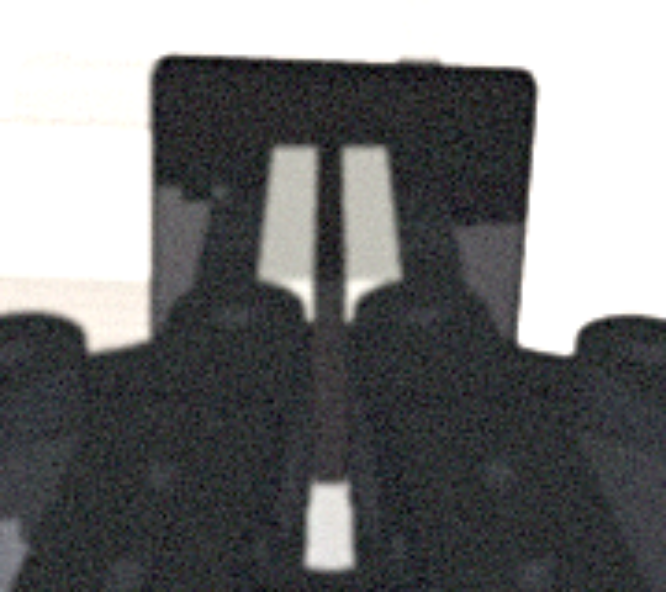

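servo_tool:
  moves:
    - [[0,0,0,-0.4,0,0,0],[0,0,0,-0.1,0,0.7,0],[0,0,0,-0.1,0,0.7,0],[0,0,0,0,0,0,0]]

```text
time: 2.73
ee_pos: [0.479, 0.2985, 0.1159]
tcp_rot: [-179.6, -0.3, -179.1]
wrist_force: [0.4, -0.1, 0.4]
opening: 0.0001
```

```bash
python3 - <<'E'
from h import *
import cv2
o=bot.get_obs();print(o["ee_pos"],o["wrist_force"])
im=imaging.camera("side")
w=(170,90,330,190)
cv2.imwrite("pics/side5.png",cv2.resize(im[w[1]:w[3],w[0]:w[2]],None,fx=4.5,fy=4.5,interpolation=cv2.INTER_CUBIC))
E
```

```text
[0.47895262 0.29854677 0.11586831] [ 0.43548471 -0.13605664  0.4372513 ]
```

View pics/side5.png

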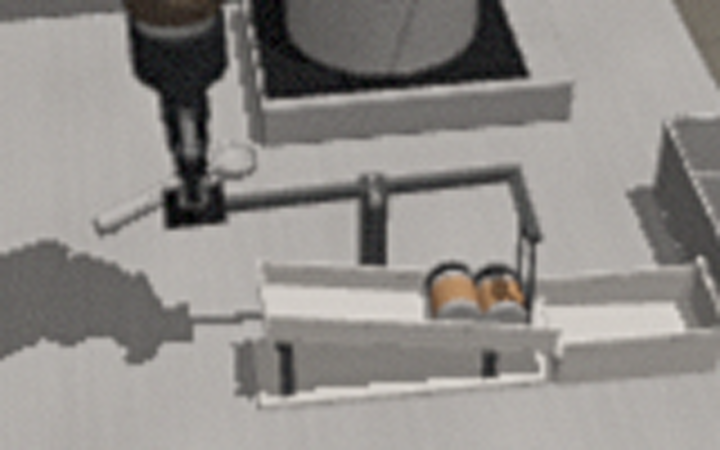

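servo_tool:
  moves:
    - [[0,0,0,-0.1,0,0.8,0],[0,0,0,-0.1,0,0.8,0],[0,0,0,-0.2,0,0.8,0],[0,0,0,-0.2,0,0.8,0]]

```text
time: 3.12
ee_pos: [0.4848, 0.2989, 0.0839]
tcp_rot: [-179.7, -0.2, -179.0]
wrist_force: [-2.2, 0.4, 3.2]
opening: 0.0001
```

```bash
python3 - <<'E'
from h import *
import cv2
o=bot.get_obs();print(o["ee_pos"],o["wrist_force"])
im=imaging.camera("side")
w=(170,90,330,190)
cv2.imwrite("pics/side6.png",cv2.resize(im[w[1]:w[3],w[0]:w[2]],None,fx=4.5,fy=4.5,interpolation=cv2.INTER_CUBIC))
E
```

```text
[0.48477718 0.29887617 0.08388039] [-2.21597264  0.38794795  3.20909946]
```

View pics/side6.png

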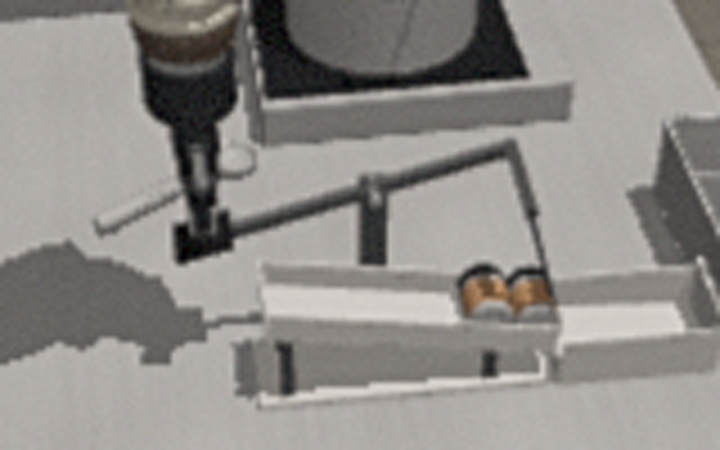

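servo_tool:
  moves:
    - [[0,0,0,-0.2,0,0.8,0],[0,0,0,-0.3,0,0.8,0],[0,0,0,-0.2,0,0.7,0],[0,0,0,0,0,0.3,0],[0,0,0,0,0,0.2,0],[0,0,0,0,0,0.2,0]]

```text
time: 3.67
ee_pos: [0.4917, 0.299, 0.0619]
tcp_rot: [-180.0, 0.0, -179.0]
wrist_force: [-10.1, -4.0, 18.1]
opening: -0.0002
```

```bash
python3 - <<'E'
from h import *
import cv2
o=bot.get_obs();print(o["ee_pos"],o["wrist_force"])
im=imaging.camera("side")
w=(170,90,330,190)
cv2.imwrite("pics/side7.png",cv2.resize(im[w[1]:w[3],w[0]:w[2]],None,fx=4.5,fy=4.5,interpolation=cv2.INTER_CUBIC))
E
```

```text
[0.49166234 0.29898186 0.06194007] [-10.12014635  -4.01177756  18.13261801]
```

View pics/side7.png

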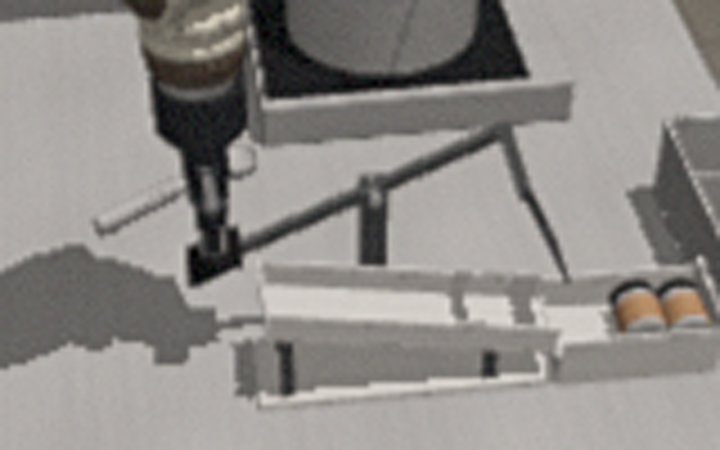

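The lever is at its stop and both fat tins have rolled into the tray. I'll let the lever come back slowly.

servo_tool:
  moves:
    - [[0,0,0,0,0,-0.3,0],[0,0,0,0.2,0,-0.7,0],[0,0,0,0.3,0,-0.8,0],[0,0,0,0.2,0,-0.8,0],[0,0,0,0.2,0,-0.8,0],[0,0,0,0.2,0,-0.8,0],[0,0,0,0.1,0,-0.8,0],[0,0,0,0.1,0,-0.8,0],[0,0,0,0.1,0,-0.8,0],[0,0,0,0,0,-0.8,0],[0,0,0,0,0,-0.8,0],[0,0,0,0,0,-1,0]]

```text
time: 4.72
ee_pos: [0.4768, 0.2983, 0.1606]
tcp_rot: [-179.9, 0.0, -179.1]
wrist_force: [-0.4, -0.4, -0.2]
opening: 0.0001
```

servo_tool:
  moves:
    - [[0,0,0,0,0,-2,0],[0,0,0,0,0,-2,0],[0,0,0,0,0,-2,0],[0,0,0,1.5,0,-2,0],[0,0,0,2,0,0,0],[0,0,0,2,0,0,0],[0,0,0,2,0,0,0],[0,0,0,0,0,0,0],[0,0,0,0,0,0,0],[0,0,0,0,0,0,0],[0,0,0,0,0,0,0]]

```text
time: 5.63
ee_pos: [0.3998, 0.2968, 0.2509]
tcp_rot: [-179.9, 0.1, -179.1]
wrist_force: [-0.5, -0.1, -0.4]
opening: -0.0
```

```bash
python3 - <<'E'
from h import *
import cv2
o=bot.get_obs();print(o["time"],o["ee_pos"],o["wrist_force"])
im=imaging.camera("side")
cv2.imwrite("pics/side8.png",cv2.resize(im,None,fx=1.5,fy=1.5,interpolation=cv2.INTER_CUBIC))
w=(170,90,330,190)
cv2.imwrite("pics/side8c.png",cv2.resize(im[w[1]:w[3],w[0]:w[2]],None,fx=4.5,fy=4.5,interpolation=cv2.INTER_CUBIC))
a=cv2.imread("pics/side0.png");d=cv2.absdiff(a,im).max(2)
for n,p in(("padA",(130,143,207,219)),("beamA",(128,140,260,290)),("B",(235,300,205,345)),("mid",(200,235,195,320))):
    r=d[p[0]:p[1],p[2]:p[3]];print(n,r.mean(),r.max())
cv2.imwrite("pics/top8.png",cv2.resize(imaging.camera("top")[110:260,140:360],None,fx=3.5,fy=3.5,interpolation=cv2.INTER_CUBIC))
E
```

```text
5.6333 [0.39984154 0.29677654 0.25088323] [-0.53123505 -0.11819764 -0.41036469]
padA 5.583333333333333 22
beamA 2.8027777777777776 9
B 2.7032967032967035 25
mid 2.849142857142857 19
```

View pics/side8c.png

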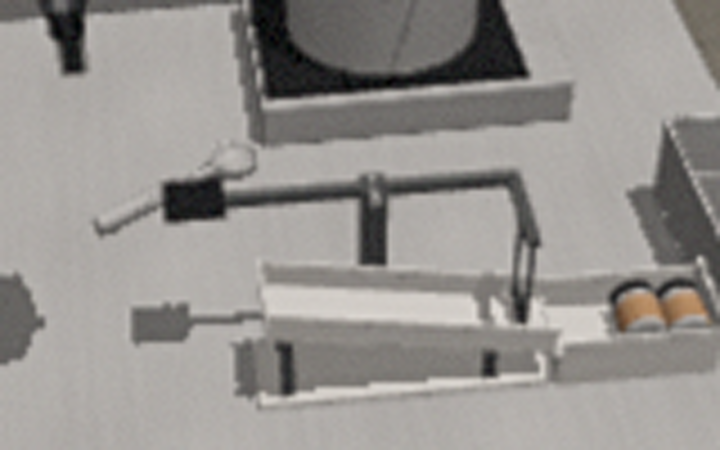

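View pics/top8.png

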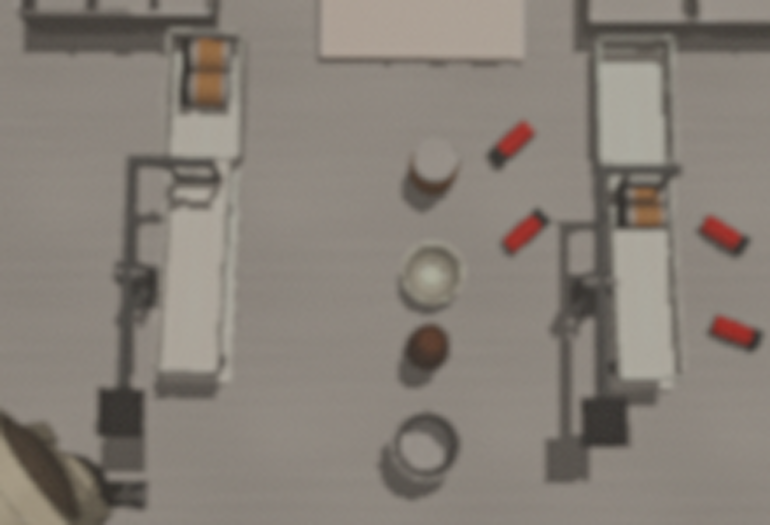

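```bash
python3 -c "
from workcell import bot
print(bot.job_done())"
```

```text
the job is handed in; nothing more can be done
None
```

I pressed the fat tins' lever (the left chute) to its stop with shut fingertips. Both fat tins rolled into their catch tray. I then let the lever come back slowly, moved clear and handed the job in at about 5.7 s; no verdict is reported.

**Last checks:**
- **Fat tins:** both lie against the end wall of their tray. They look unmoved between the picture at the stop and the last one, about 2 s later.
- **Fat tins' lever:** it matches the start picture, so the gate is shut.
- **Slim tins and bystanders:** the area around the slim tins' chute, its lever and the objects between the chutes is unchanged from the start picture. The bowl and bottle on the right were not compared. The spoon looks unmoved in the side view.
- **Forces:** the wrist force peaked at about 21 N in the readings I took, at the stop. It was back to its no-contact level at the end, with the arm clear of everything.

**One disagreement:** the side picture showed the fingertips about 30 mm higher than the reported tool height. Contact with the paddle came at a reported height of about 125 mm instead of the stated 157 mm. I could not explain the difference, so I judged contact and the stop from the side pictures and the wrist force.

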